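# Find a spacer's blind hole on the depth gauge and present it hole up

### The job

The aluminium spacer block lying on the bench is drilled from one end only: find that end by trying the block on the level peg of the small steel depth gauge, and push the drilled end on until it meets the gauge's upright. Then take it off, turn it so that the hole faces straight up, and finish while still holding it so in the gripper, still, with its middle more than 10 cm above the bench and touching nothing else. Leave the brass fitting, the tape measure and the loose nut beside the work where they are.

Things in the scene. Friction and masses are not known exactly. Their poses are not given: they have to be found in the camera images.
- spacer_mid (a point): Middle of the loose aluminium block, 90 mm long, 44 x 44 mm across, 0.2 to 0.5 kg, lying on a long side (middle 22 mm up). x runs along its length, z up at the start. One end face, central: round blind hole 22 mm wide, 36 mm deep; the other end is plain. Otherwise the ends are alike (small dark grub screws in the sides): which is drilled must be seen or felt.
- gauge_face (a point): Fixed steel depth gauge: foot 110 x 80 x 12 mm (45 mm in front of this point to 65 behind), upright 56 mm wide, 22 thick, 94 high. The point is the peg's root in the upright's front face, 70 mm above the bench; x points level into the upright. On the peg fully home, the drilled end meets the upright, block's middle 45 mm in front of this point; the plain end stops with it 75 mm in front.
- gauge_tip (a point): Free end of the gauge's level round peg, which sticks out 30 mm along -x from the upright, on the side towards the robot; 14 mm in diameter, the last 6 mm tapered to 8 mm. Axes as the gauge's.
- fitting_mid (a point): Middle of a loose brass fitting standing upright, 22 x 24 x 42 mm. Bystander.
- tape_mid (a point): Middle of a loose orange tape measure, 80 x 103 x 40 mm. Bystander.
- nut_mid (a point): Middle of a loose steel hexagon nut, 21 x 24 x 11 mm, lying flat. Bystander.
Not all that is in view belongs to the job. There is more than one size of the part that bears spacer_mid; the job needs the larger.

How it is judged:
By the outcome, as a careful person would: the job done as asked, in the order asked, and still so for the second after the job is handed in, while the arm keeps its last pose, push and grip.
It also fails if it takes over 72 s, if anything falls off the work surface, if the arm or the gripper's body presses on something with over 40 N, if the wrist force passes 120 N, or if a joint passes its speed limit or range.

### The arm

A 6-joint arm with a two-finger parallel gripper is mounted at the origin on a cart in front of the work surface, level with it; the furniture and walls round the work are solid. World frame = base frame: x ahead of the robot, y to its left, z up, the work surface at z = 0. Lengths are in m, angles in rad, forces in N, time in s.
With the tool pointing down it reaches from about 0.4 to 0.825 m from the base axis. Payload 7 kg.
Tool frame: the origin (TCP) lies at the very end of the fingers, on their centre line; the grasp point (between the pads) lies 19 mm behind it (robot.grasp_offset is the distance from the TCP to the grasp point, in m); z points along the fingers, y is the line along which they close (so a half turn about z gives the same grasp; the last joint's range is limited). The gripper opens to 85 mm and grips with 20 to 120 N. Pads are 22 mm wide; open, the fingers measure 114 mm over their backs; the gripper's body (76 mm by 85 mm) begins 54 mm behind the grasp point. The pads swing forward as they close: fully open they stand 13 mm farther back than shut.
Start: joints at [1.418, 0.359, 0.012, 0, -1.224, -0.288], TCP at [0.288, 0.61, 0.2] pointing down, gripper open.
Joint ranges: [-3.07, 3.07], [-1.43, 2.12], [-1.02, 1.25], [-3.03, 1.67], [-3.05, -0], [-3.03, 3.03]. Speed limits (rad/s): [2.39, 2.39, 3.01, 3.14, 3.14, 3.14].

### API

Orientations are given as a unit quaternion [w, x, y, z].
In Python, from cell import robot gives the robot as it stands. The module is installed in compiled form; this text tells all that it offers.
- The arm moves only by the tool move_arm, never from a script. Its argument "targets" is one flat list of numbers, 7 for each row, row after row: the shift along the tool's x, y, z in m, then the turn, a rotation vector about the tool's x, y, z in degrees, then the finger opening in m, from 0 to 0.0854. A call has 1 to 10 rows; each row is the pose to reach, as a shift and turn from the pose commanded when the call began, along the tool's axes at that moment; what a row does not reach only later rows make up. A row lasts 1/12 s, in which the tool goes at most 41.7 mm and 7.16 degrees, less where a joint would pass 70% of its speed; a pose out of reach is approached as far as the arm can. A call with a gripper value outside its range is refused whole. The fingers move at their own pace and stop on an object; "newtons" is the grip in N (left out, the last holds). Time passes only in rows, so rows that repeat a pose let the fingers close. It gives the time, the measured TCP pose, the force, the opening and the grip force at its end, in the units of the state.
- robot.read_state(): the state, without advancing time (a new reading comes with each control period).
- robot.get_image(name): name is "side" or "top" or "wrist"; returns a dict with "pixels" (480x640x3 uint8, blue, green, red), "fx", "fy", "cx", "cy" (pixels), "origin" and "rotation" of the camera in the world. Camera axes: x right, y down, z forward; pixel columns grow to the right and rows downward; lengths in m; the calibration is good to about 2 mm. A picture is of the moment at which its call begins. There is no depth.
- robot.hand_in(): hands the job in; it is judged then, once.
The state is a dict: "time_s": time; "qpos": joint angles; "qvel": joint speeds; "joint_efforts": joint torques, N m; "eef_pos": TCP position; "tcp_rot": TCP orientation; "force": force on the tool from outside, world axes, zero at the start; "wrist_torque": the same for the moment, N m; "gripper_width": opening from 0.0 (shut) to 1.0 (fully open); "grasp_force": force on a finger pad.
Only numpy, scipy, OpenCV 4.12 (cv2) and the standard library are available. Lean on these libraries where they do the work, as an engineer would, in place of code of your own. Each camera call takes 0.05 s, during which the arm holds its last target. There are 200 camera calls.

## Working session

There is one attempt and no reset: what is moved stays moved. The work goes in short steps, Python scripts to look and compute and a tool call to move; the robot and the scene stay as the last step left them, time stands still between calls to the robot, and variables do not carry over. Pictures are saved under pics/ and viewed, at most 10 in all, crops included, and the job is handed in when it is done.

Besides the shell and the picture viewer there is one more tool, called after "Emit:" in YAML: its name, and indented under it one key for each argument. move_arm: Moves the arm, as the interface text tells. Its arguments: {"type":"object","properties":{"targets":{"type":"array"},"newtons":{"type":"number"}},"required":["targets"]}

```bash
mkdir -p pics; cat > h.py <<'E'
import numpy as np, cv2
from cell import robot
from scipy.spatial.transform import Rotation as R
def snap(n,f):
    im=robot.get_image(n); cv2.imwrite('pics/'+f,im['pixels'])
    np.savez('pics/'+f+'.npz',**{k:im[k] for k in('fx','fy','cx','cy','origin','rotation')}); return im
def ray(f,u,v,z):
    c=np.load('pics/'+f+'.npz'); d=c['rotation']@np.array([(u-c['cx'])/c['fx'],(v-c['cy'])/c['fy'],1])
    o=c['origin']; return o+d*(z-o[2])/d[2]
def proj(f,p):
    c=np.load('pics/'+f+'.npz'); q=c['rotation'].T@(np.array(p)-c['origin'])
    return q[0]/q[2]*c['fx']+c['cx'],q[1]/q[2]*c['fy']+c['cy']
def tool():
    s=robot.read_state(); w=s['tcp_rot']; return np.array(s['eef_pos']),R.from_quat([w[1],w[2],w[3],w[0]])
E
python3 - <<'E'
from h import *
for n in('top','side'): i=snap(n,n+'0.png'); print(n,i['origin'],np.round(i['rotation'],3).tolist(),i['fx'])
print(robot.read_state())
p,r=tool();print(r.as_matrix().round(3))
E
```

```text
top [0.45444073 0.29762302 1.12946188] [0.016, -0.704, 0.709, -0.022] 620.0973150220491
side [0.46997121 1.14399184 0.49123579] [0.019, -0.027, 0.85, -0.526] 591.4204487101616
{'time_s': 0.1, 'qpos': array([ 1.41812532e+00,  3.59345094e-01,  1.11645984e-02, -2.83595552e-04,
       -1.22411226e+00, -2.88064332e-01]), 'qvel': array([-0.00085679, -0.00225652,  0.00359707,  0.00031528, -0.00026961,
        0.00112307]), 'joint_efforts': array([-8.90793526e-04, -5.84762263e+01,  2.94110334e+01,  6.95463002e+00,
       -3.14348807e-03,  1.39359167e-05]), 'eef_pos': array([0.28781433, 0.61004277, 0.19934876]), 'tcp_rot': array([ 7.55520979e-04,  9.75806310e-01, -2.18635467e-01, -8.24069361e-05]), 'force': array([ 0.41720367,  0.35140901, -0.00658385]), 'wrist_torque': array([-0.04210264,  0.01659554, -0.01651536]), 'grasp_force': 0.0, 'gripper_width': 1.0022004319282702}
[[ 0.904 -0.427 -0.   ]
 [-0.427 -0.904 -0.001]
 [ 0.     0.002 -1.   ]]
```

View pics/top0.png

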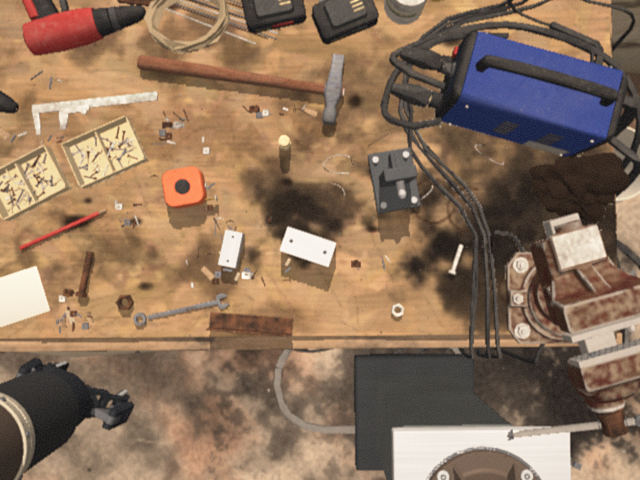

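View pics/side0.png

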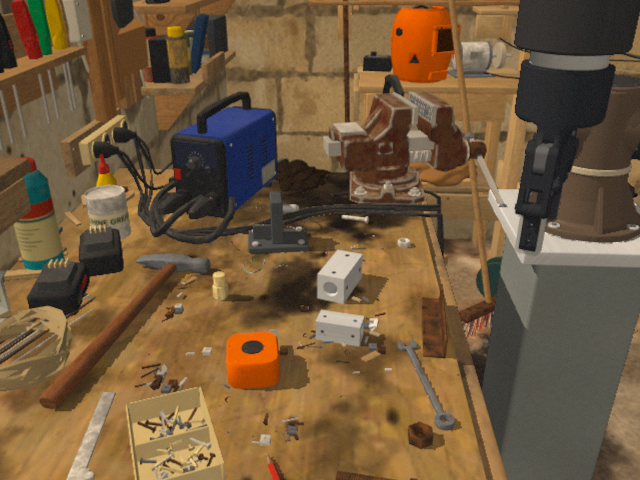

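```bash
python3 - <<'E'
from h import *
t=cv2.imread('pics/top0.png');s=cv2.imread('pics/side0.png')
z=lambda im,x,y,w,h:cv2.resize(im[y:y+h,x:x+w],(w*5,h*5),interpolation=cv2.INTER_CUBIC)
a=np.vstack([np.hstack([z(t,270,215,80,60),z(t,360,140,80,60)]),np.hstack([z(s,305,240,80,60),z(s,240,190,80,60)])])
cv2.imwrite('pics/c1.png',a)
E
```

```text
(no output)
```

View pics/c1.png

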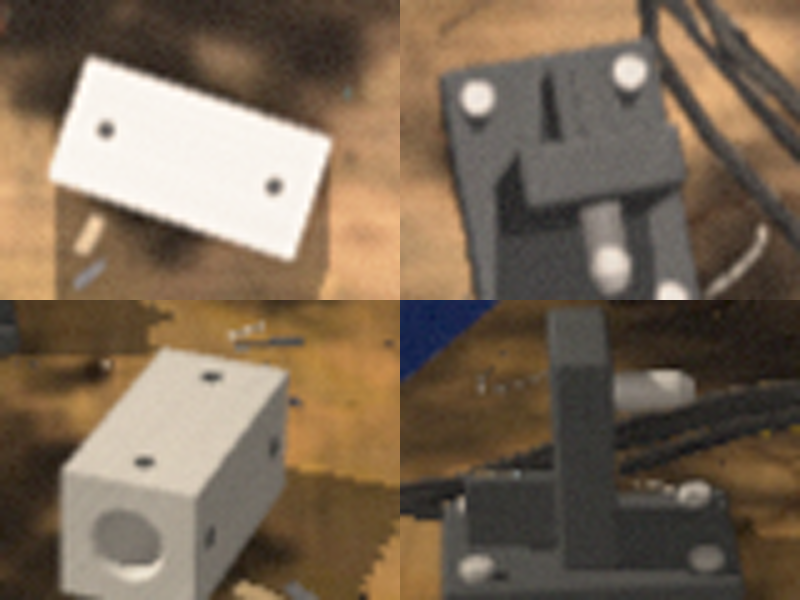

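```bash
python3 - <<'E'
from h import *
f='top0.png'
c=[ray(f,u,v,.044) for u,v in((288,226.4),(336,242.6),(329,267.4),(280,250.6))]
print('block',np.round(c,4).tolist(),np.mean(c,0).round(4),[np.linalg.norm(c[i]-c[(i+1)%4]).round(4) for i in range(4)])
a=(c[0]+c[3])/2-(c[1]+c[2])/2; print('axis to hole',a.round(4),np.degrees(np.arctan2(a[1],a[0])))
g=[ray(f,u,v,.094) for u,v in((386,181.6),(417,176),(384,168.6),(416,165))]
print('gauge up',np.round(g,4).tolist(),np.linalg.norm(g[1]-g[0]))
print('tip',ray(f,402.4,195,.07), 'root',ray(f,399.5,181,.077))
# foot corners z=.012
q=[ray(f,u,v,.012) for u,v in((368.5,155.5),(411,148),(377,213),(419,207))]
print('foot',np.round(q,4).tolist())
for n,u,v,z in(('nut',398,311,.011),('fit',285,140,.042),('tape',183,187,.04),('small',231,250,.03)):print(n,ray(f,u,v,z).round(3))
i=robot.get_image('wrist');p,r=tool();print(i['origin']-p,r.inv().apply(i['origin']-p),(r.inv().as_matrix()@i['rotation']).round(3),i['fx'])
E
```

```text
Traceback (most recent call last):
  File "h.py", line 8, in ray
    c=np.load('pics/'+f+'.npz'); d=c['rotation']@np.array([(u-c['cx'])/c['fx'],(v-c['cy'])/c['fy'],1])
                                   ~~~~~~~~~~~~~^~~~~~~~~~~~~~~~~~~~~~~~~~~~~~~~~~~~~~~~~~~~~~~~~~~~~~
ValueError: matmul: Input operand 1 has a mismatch in its core dimension 0, with gufunc signature (n?,k),(k,m?)->(n?,m?) (size 3 is different from 4)
```

```bash
sed -i "s/c=np.load('pics\/'+f+'.npz')/c=load(f)/" h.py; cat >> h.py <<'E'
def qm(w): return R.from_quat([w[1],w[2],w[3],w[0]]).as_matrix()
def load(f):
    c=dict(np.load('pics/'+f+'.npz')); c['rotation']=qm(c['rotation']); return c
E
python3 - <<'E'
from h import *
f='top0.png'
c=[ray(f,u,v,.044) for u,v in((288,226.4),(336,242.6),(329,267.4),(280,250.6))]
print('block',np.round(c,4).tolist(),np.mean(c,0).round(4),[np.linalg.norm(c[i]-c[(i+1)%4]).round(4) for i in range(4)])
a=(c[0]+c[3])/2-(c[1]+c[2])/2; print('axis to hole',a.round(4),np.degrees(np.arctan2(a[1],a[0])))
g=[ray(f,u,v,.094) for u,v in((386,181.6),(417,176),(384,168.6),(416,165))]
print('gauge up',np.round(g,4).tolist(),np.linalg.norm(g[1]-g[0]))
print('tip',ray(f,402.4,195,.07), 'root',ray(f,399.5,181,.077))
q=[ray(f,u,v,.012) for u,v in((368.5,155.5),(411,148),(377,213),(419,207))]
print('foot',np.round(q,4).tolist())
for n,u,v,z in(('nut',398,311,.011),('fit',285,140,.042),('tape',183,187,.04),('small',231,250,.03)):print(n,ray(f,u,v,z).round(3))
i=robot.get_image('wrist');p,r=tool();print(r.inv().apply(i['origin']-p),(r.inv().as_matrix()@qm(i['rotation'])).round(3).tolist(),i['fx'])
E
```

```text
block [[0.5165, 0.3443, 0.044], [0.4874, 0.2604, 0.044], [0.4442, 0.273, 0.044], [0.4742, 0.3585, 0.044]] [0.4806 0.3091 0.044 ] [np.float64(0.0888), np.float64(0.0451), np.float64(0.0906), np.float64(0.0446)]
axis to hole [0.0295 0.0847 0.    ] 70.7879866116103
gauge up [[0.5878, 0.1772, 0.094], [0.5969, 0.1248, 0.094], [0.6098, 0.1802, 0.094], [0.6156, 0.1262, 0.094]] 0.0530984413132336
tip [0.56757959 0.14648053 0.07      ] root [0.59088663 0.15208057 0.077     ]
foot [[0.6463, 0.1988, 0.012], [0.6595, 0.1213, 0.012], [0.5414, 0.1847, 0.012], [0.5518, 0.1085, 0.012]]
nut [0.365 0.149 0.011]
fit [0.67  0.349 0.042]
tape [0.588 0.529 0.04 ]
small [0.476 0.446 0.03 ]
[ 0.07040135  0.00099169 -0.17421205] [[-0.0, -0.961, -0.277], [1.0, -0.0, -0.0], [0.0, -0.277, 0.961]] 416.72389302816
```

Emit:
move_arm:
  targets: [0.303,0.19,0,0,0,-70,0.085,0.303,0.19,0,0,0,-70,0.085,0.303,0.19,0,0,0,-70,0.085,0.303,0.19,0,0,0,-70,0.085,0.303,0.19,0,0,0,-70,0.085,0.303,0.19,0,0,0,-70,0.085,0.303,0.19,0,0,0,-70,0.085,0.303,0.19,0,0,0,-70,0.085,0.303,0.19,0,0,0,-70,0.085,0.303,0.19,0,0,0,-70,0.085]

```text
time_s: 0.98
eef_pos: [0.4827, 0.305, 0.2002]
tcp_rot: [0.0, 0.924, 0.382, -0.0]
force: [0.1, 1.9, 0.3]
gripper_width: 0.995
grasp_force: 0.0
```

Emit:
move_arm:
  targets: [0,0,0,0,0,-26,0.085,0,0,0,0,0,-26,0.085,0,0,0,0,0,-26,0.085,0,0,0,0,0,-26,0.085,0,0,0,0,0,-26,0.085,0,0,0,0,0,-26,0.085,0,0,0,0,0,-26,0.085]

```text
time_s: 1.57
eef_pos: [0.4809, 0.3093, 0.2001]
tcp_rot: [0.0, 0.816, 0.578, -0.0]
force: [0.3, -0.0, 0.2]
gripper_width: 0.999
grasp_force: 0.0
```

```bash
python3 - <<'E'
from h import *
snap('wrist','w1.png');s=robot.read_state();p,r=tool();print(p,r.as_matrix().round(3),s['qpos'],s['time_s'],s['force'])
a=np.radians(70.8);m=np.array([.4806,.3091]);u=np.array([np.cos(a),np.sin(a)]);n=np.array([-u[1],u[0]])
for i in(1,-1):
  for j in(1,-1):print(i,j,np.round(proj('w1.png',[*(m+.045*i*u+.022*j*n),.044]),1))
E
```

```text
[0.48090082 0.30932764 0.20010233] [[ 0.332  0.943 -0.   ]
 [ 0.943 -0.332 -0.   ]
 [-0.    -0.    -1.   ]] [ 9.13647755e-01  1.90121276e-01 -2.20485468e-01 -2.51497602e-05
 -1.16039260e+00  1.88962236e+00] 1.6167 [-0.45922367 -0.68510756 -0.4122951 ]
1 1 [286.7 154.6]
1 -1 [343.3 154.3]
-1 1 [289.2 264. ]
-1 -1 [341.7 263.8]
```

View pics/w1.png

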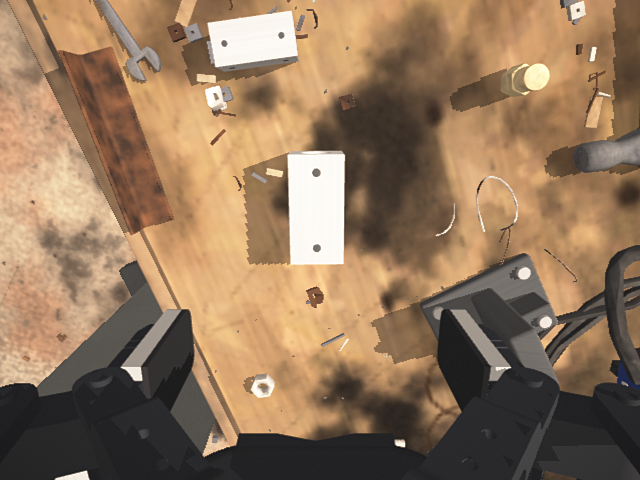

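Emit:
move_arm:
  targets: [0,0,0.04,0,0,0,0.085,0,0,0.08,0,0,0,0.085,0,0,0.12,0,0,0,0.085,0,0,0.15,0,0,0,0.085,0,0,0.175,0,0,0,0.085,0,0,0.188,0,0,0,0.085,0,0,0.194,0,0,0,0.085,0,0,0.194,0,0,0,0.085,0,0,0.194,0,0,0,0.085]

```text
time_s: 2.37
eef_pos: [0.4814, 0.3097, 0.0067]
tcp_rot: [0.0, 0.816, 0.579, 0.0]
force: [-0.4, -0.3, -0.1]
gripper_width: 0.998
grasp_force: 0.0
```

Emit:
move_arm:
  targets: [0,0,0,0,0,0,0.03,0,0,0,0,0,0,0.03,0,0,0,0,0,0,0.03,0,0,0,0,0,0,0.03,0,0,0,0,0,0,0.03,0,0,0,0,0,0,0.03,0,0,0,0,0,0,0.03,0,0,0,0,0,0,0.03,0,0,0,0,0,0,0.03,0,0,0,0,0,0,0.03]
  newtons: 60

```text
time_s: 3.2
eef_pos: [0.4815, 0.3099, 0.0077]
tcp_rot: [-0.0, 0.815, 0.579, 0.001]
force: [-2.0, -0.9, 8.3]
gripper_width: 0.482
grasp_force: 59.5
```

Emit:
move_arm:
  targets: [0,0,-0.015,0,0,0,0.03,0,0,-0.045,0,0,0,0.03,0,0,-0.08,0,0,0,0.03,0,0,-0.11,0,0,0,0.03,0,0,-0.13,0,0,0,0.03,0,0,-0.14,0,0,0,0.03,0,0,-0.14,0,0,0,0.03]

```text
time_s: 3.78
eef_pos: [0.4817, 0.3102, 0.1486]
tcp_rot: [-0.001, 0.815, 0.579, 0.002]
force: [0.8, 0.7, -1.6]
gripper_width: 0.482
grasp_force: 61.4
```

Emit:
move_arm:
  targets: [-0.17,0.0445,0,0,0,63,0.03,-0.17,0.0445,0,0,0,63,0.03,-0.17,0.0445,0,0,0,63,0.03,-0.17,0.0445,0,0,0,63,0.03,-0.17,0.0445,0,0,0,63,0.03,-0.17,0.0445,0,0,0,63,0.03,-0.17,0.0445,0,0,0,63,0.03,-0.17,0.0445,0,0,0,63,0.03,-0.17,0.0445,0,0,0,63,0.03,-0.17,0.0445,0,0,0,63,0.03]

```text
time_s: 4.62
eef_pos: [0.4658, 0.1335, 0.1443]
tcp_rot: [0.001, 0.998, 0.065, -0.001]
force: [-0.2, -0.8, -2.7]
gripper_width: 0.48
grasp_force: 61.5
```

```bash
python3 - <<'E'
from h import *
w=snap('wrist','w2.png')['pixels'];t=snap('top','t2.png')['pixels'];s=snap('side','s2.png')['pixels'];p,r=tool();print(p,r.as_matrix().round(4).tolist(),robot.read_state()['time_s'],robot.read_state()['qpos'].round(2))
z=lambda im,x,y,w,h,k:cv2.resize(im[y:y+h,x:x+w],(w*k,h*k),interpolation=cv2.INTER_CUBIC)
a=np.vstack([np.hstack([w[:300:,120:520],z(t,340,140,100,75,4)]),z(s,240,180,200,75,4)]);cv2.imwrite('pics/c2.png',a)
E
```

```text
[0.46629443 0.13386032 0.14509559] [[0.9904, 0.1381, -0.0017], [0.1381, -0.9904, -0.001], [-0.0018, 0.0007, -1.0]] 4.7667 [ 0.69  0.09 -0.47 -0.   -1.01  1.02]
```

View pics/c2.png

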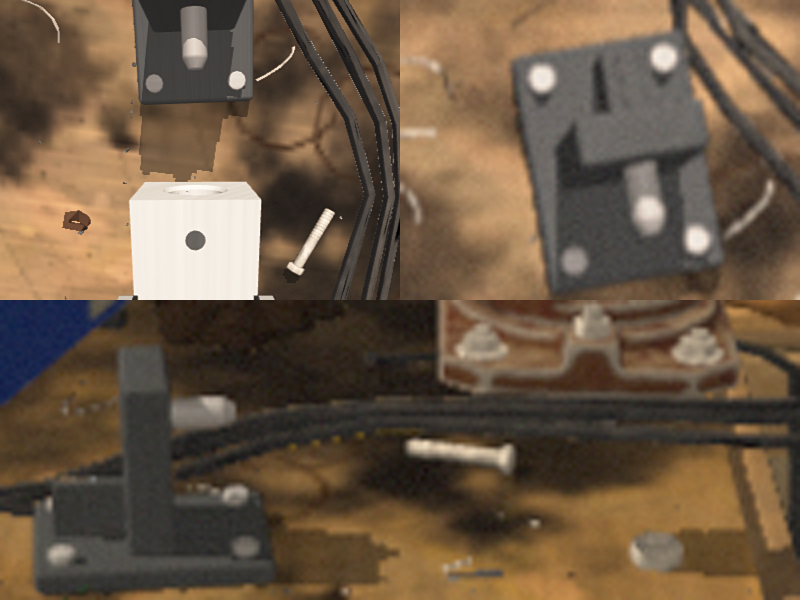

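```bash
python3 - <<'E'
from h import *
f='w2.png';p,r=tool()
def tl(x): return r.inv().apply(x-p).round(4)
for n,u,v,z in(('tip',314,60,.07),('tip',314,68,.066),('root',313.5,8,.077),('footL',260,103,.012),('footR',371,100,.012),('footL2',253,0,.012),('footR2',375,0,.012)):
  q=ray(f,u,v,z);print(n,q.round(4),tl(q))
for z in(.176,.180,.184):
  a,b=ray(f,250,199,z),ray(f,381,199,z);print(z,np.linalg.norm(a-b),tl(a),tl(b))
for z in(.132,.136,.140):
  a,b=ray(f,266,183,z),ray(f,366,183,z);print(z,np.linalg.norm(a-b),tl(a),tl(b))
E
```

```text
tip [0.5671 0.1466 0.07  ] [0.1017 0.0012 0.0749]
tip [0.5635 0.1461 0.066 ] [0.0981 0.0012 0.0789]
root [0.5909 0.1499 0.077 ] [0.1257 0.0012 0.0679]
footL [0.542  0.1815 0.012 ] [ 0.0818 -0.0368  0.1329]
footR [0.554 0.105 0.012] [0.0831 0.0406 0.133 ]
footL2 [0.6053 0.192  0.012 ] [ 0.1459 -0.0385  0.1328]
footR2 [0.6156 0.1127 0.012 ] [0.1452 0.0414 0.1329]
0.176 0.045283877691109045 [ 0.0438 -0.0211 -0.031 ] [ 0.0434  0.0242 -0.031 ]
0.18 0.04401197173747563 [ 0.0445 -0.0204 -0.035 ] [ 0.0441  0.0236 -0.035 ]
0.184 0.04274006578384226 [ 0.0452 -0.0198 -0.039 ] [ 0.0448  0.0229 -0.039 ]
0.132 0.04476169040180804 [ 0.043  -0.0206  0.013 ] [0.0426 0.0242 0.013 ]
0.136 0.04380120434294432 [ 0.0435 -0.0201  0.009 ] [0.0432 0.0237 0.009 ]
0.14 0.04284071828408065 [ 0.0441 -0.0196  0.005 ] [0.0437 0.0232 0.005 ]
```

Emit:
move_arm:
  targets: [0,0,0.03,0,0,0,0.03,0,0,0.06,0,0,0,0.03,0,0,0.08,0,0,0,0.03,0,0,0.0895,0,0,0,0.03,0.015,0,0.0895,0,0,0,0.03,0.03,0,0.0895,0,0,0,0.03,0.045,0,0.0895,0,0,0,0.03,0.045,0,0.0895,0,0,0,0.03,0.045,0,0.0895,0,0,0,0.03]

```text
time_s: 5.52
eef_pos: [0.5122, 0.1404, 0.0567]
tcp_rot: [0.0, 0.998, 0.068, 0.0]
force: [0.4, 0.2, -1.7]
gripper_width: 0.483
grasp_force: 61.5
```

```bash
python3 - <<'E'
from h import *
w=snap('wrist','w3.png')['pixels'];t=snap('top','t3.png')['pixels'];s=snap('side','s3.png')['pixels'];p,r=tool();S=robot.read_state();print(p,S['force'],S['time_s'])
z=lambda im,x,y,w,h,k:cv2.resize(im[y:y+h,x:x+w],(w*k,h*k),interpolation=cv2.INTER_CUBIC)
a=np.hstack([w[:300,120:520],z(s,240,180,100,75,4)]);cv2.imwrite('pics/c3.png',a)
E
```

```text
[0.51101276 0.14008113 0.05677252] [-0.03772488  0.28890065 -2.05490369] 5.6667
```

View pics/c3.png

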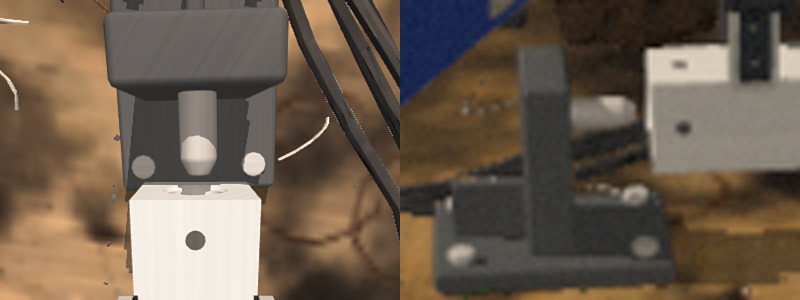

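Emit:
move_arm:
  targets: [0.008,0.0005,0,0,0,0,0.03,0.016,0.0005,0,0,0,0,0.03,0.024,0.0005,0,0,0,0,0.03,0.03,0.0005,0,0,0,0,0.03,0.034,0.0005,0,0,0,0,0.03,0.036,0.0005,0,0,0,0,0.03,0.036,0.0005,0,0,0,0,0.03]

```text
time_s: 6.25
eef_pos: [0.5472, 0.1444, 0.0562]
tcp_rot: [0.0, 0.998, 0.067, -0.001]
force: [-0.8, 0.7, -2.2]
gripper_width: 0.48
grasp_force: 61.5
```

Emit:
move_arm:
  targets: [0.001,0,0,0,0,0,0.03,0.002,0,0,0,0,0,0.03,0.003,0,0,0,0,0,0.03,0.003,0,0,0,0,0,0.03]

```text
time_s: 6.58
eef_pos: [0.5474, 0.144, 0.056]
tcp_rot: [0.001, 0.998, 0.067, -0.002]
force: [-9.1, 0.7, 1.3]
gripper_width: 0.483
grasp_force: 62.1
```

Emit:
move_arm:
  targets: [0.0015,0,0,0,0,0,0.03,0.0015,0,0,0,0,0,0.03,0.0015,0,0,0,0,0,0.03,0.0015,0,0,0,0,0,0.03]

```text
time_s: 6.92
eef_pos: [0.5474, 0.1438, 0.0557]
tcp_rot: [0.001, 0.998, 0.067, -0.004]
force: [-13.7, 0.8, 2.8]
gripper_width: 0.481
grasp_force: 62.3
```

```bash
python3 - <<'E'
from h import *
w=snap('wrist','w4.png')['pixels'];s=snap('side','s4.png')['pixels'];t=snap('top','t4.png')['pixels']
z=lambda im,x,y,w,h,k:cv2.resize(im[y:y+h,x:x+w],(w*k,h*k),interpolation=cv2.INTER_CUBIC)
cv2.imwrite('pics/c4.png',np.hstack([w[:300,120:520],z(s,240,180,100,75,4)]))
E
```

```text
(no output)
```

View pics/c4.png

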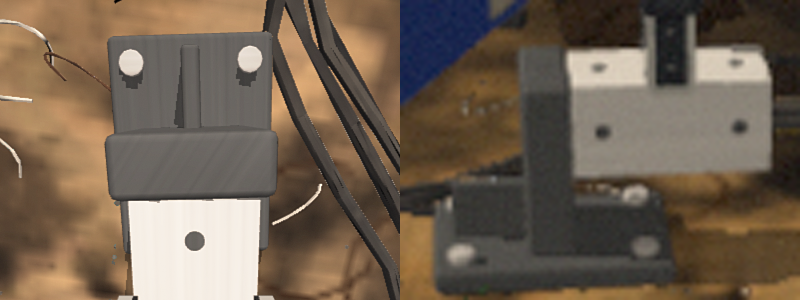

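Emit:
move_arm:
  targets: [-0.006,0,0,0,0,0,0.03,-0.018,0,0,0,0,0,0.03,-0.034,0,0,0,0,0,0.03,-0.055,0,0,0,0,0,0.03,-0.08,0,0,0,0,0,0.03,-0.1,0,-0.01,0,0,0,0.03,-0.1,0,-0.05,0,0,0,0.03,-0.1,0,-0.09,0,0,0,0.03,-0.1,0,-0.13,0,0,0,0.03,-0.1,0,-0.17,0,0,0,0.03]

```text
time_s: 7.9
eef_pos: [0.4524, 0.1316, 0.2293]
tcp_rot: [-0.0, 0.998, 0.068, 0.001]
force: [0.8, 1.9, -2.4]
gripper_width: 0.484
grasp_force: 62.0
```

Emit:
move_arm:
  targets: [0,0,-0.04,0,7,0,0.03,0,0,-0.08,0,14,0,0.03,0,0,-0.12,0,21,0,0.03,0,0,-0.15,0,28,0,0.03,0,0,-0.17,0,35,0,0.03,0,0,-0.18,0,42,0,0.03,0,0,-0.18,0,49,0,0.03,0,0,-0.18,0,56,0,0.03,0,0,-0.18,0,63,0,0.03,0,0,-0.18,0,63,0,0.03]

```text
time_s: 8.73
eef_pos: [0.457, 0.1426, 0.4742]
tcp_rot: [-0.033, 0.865, 0.056, 0.498]
force: [1.9, 0.2, -2.8]
gripper_width: 0.485
grasp_force: 62.8
```

```bash
python3 - <<'E'
from h import *
p,r=tool();S=robot.read_state();print(p,r.as_matrix().round(3),S['qpos'].round(3),S['force'],S['time_s'])
E
```

```text
[0.4569642  0.14259616 0.47420693] [[ 0.499  0.129  0.857]
 [ 0.064 -0.992  0.112]
 [ 0.864 -0.001 -0.503]] [ 1.28  -0.664 -1.015  1.153 -1.042 -0.123] [ 1.86635307  0.23578904 -2.80190372] 8.7333
```

Emit:
move_arm:
  targets: [0,0.001,0.036,0,0,0,0.03,0,0.002,0.072,0,0,0,0.03,0,0.003,0.108,0,0,0,0.03,0,0.005,0.144,0,0,0,0.03,-0.003,0.006,0.18,0,0,0,0.03,-0.006,0.007,0.21,0,0,0,0.03,-0.006,0.007,0.21,0,0,0,0.03,-0.006,0.007,0.21,0,0,0,0.03]

```text
time_s: 9.4
eef_pos: [0.5913, 0.1594, 0.4197]
tcp_rot: [-0.021, 0.881, 0.05, 0.47]
force: [-0.1, -0.0, -2.4]
gripper_width: 0.484
grasp_force: 62.8
```

```bash
cat >> h.py <<'E'
def goal(pos=None):
    p,r=tool();S=robot.read_state()
    y=np.array([.1365,-.9906,0]);T=np.c_[[0,0,1.],y,np.cross([0,0,1.],y)]
    print(p.round(4),S['qpos'].round(3),S['force'].round(1),S['time_s'],'rot to goal',np.degrees((r.inv()*R.from_matrix(T)).as_rotvec()).round(2), 'x axis',r.as_matrix()[:,0].round(4))
    if pos is not None: print('shift',r.inv().apply(np.array(pos)-p).round(4))
E
python3 -c "
from h import *;goal([.62,.158,.36])"
```

```text
[0.5913 0.1594 0.4197] [ 0.391 -0.341 -0.975  1.666 -0.241 -0.25 ] [-0.1 -0.  -2.4] 9.4 rot to goal [ 1.81 33.86  0.1 ] x axis [0.5529 0.0687 0.8304]
shift [-0.0338  0.0039  0.0568]
```

```bash
cat > k.py <<'E'
from h import *
from scipy.optimize import least_squares
Ry=lambda a:R.from_euler('y',a).as_matrix(); Rx=lambda a:R.from_euler('x',a).as_matrix(); Rz=lambda a:R.from_euler('z',a).as_matrix()
C=np.array([[0,0,1.],[-1,0,0],[0,-1,0]])
def fk(q,P,s4=-1):
    a1,d,h,L2,L4,b,L6=P; A=Rz(q[0])@Ry(q[1]-q[2]); W=A@Rx(s4*q[3])@Ry(-q[4])@Rx(-q[5])@C
    return Rz(q[0])@(np.array([a1,d,h])+Ry(q[1])@[0,0,L2])+A@[L4,0,b]+W@[0,0,L6], W
D=[([1.41812532,.359345094,.0111645984,-.000283595552,-1.22411226,-.288064332],[.28781433,.61004277,.19934876]),
([.913647755,.190121276,-.220485468,-2.5e-5,-1.1603926,1.88962236],[.48090082,.30932764,.20010233]),
([.69,.09,-.47,0,-1.01,1.02],[.46629443,.13386032,.14509559]),
([1.28,-.664,-1.015,1.153,-1.042,-.123],[.4569642,.14259616,.47420693]),
([.391,-.341,-.975,1.666,-.241,-.25],[.5913,.1594,.4197])]
def fit(s4): 
    f=lambda P:np.concatenate([fk(q,P,s4)[0]-p for q,p in D])
    return least_squares(f,[0,-.19,.4,.4,.4,0,.2])
if __name__=='__main__':
    for s in(1,-1): r=fit(s);print(s,r.x.round(3),np.abs(r.fun).max().round(4)); print([fk(q,r.x,s)[1].round(2).tolist() for q,_ in D[3:]])
E
python3 k.py
```

```text
1 [ 0.415 -0.236 -0.098  0.284 -0.032  0.235  0.125] 0.2291
[[[0.21, -0.73, -0.65], [-0.5, -0.66, 0.56], [-0.84, 0.21, -0.5]], [[-0.69, -0.34, 0.65], [0.08, 0.85, 0.52], [-0.72, 0.41, -0.56]]]
-1 [ 0.184 -0.124  0.286  0.485  0.275  0.016  0.42 ] 0.1427
[[[0.5, 0.13, 0.86], [0.06, -0.99, 0.11], [0.86, -0.0, -0.5]], [[0.55, 0.11, 0.83], [0.07, -0.99, 0.08], [0.83, 0.01, -0.56]]]
```

```bash
cat > k2.py <<'E'
from k import *
def fk(q,P,m):
    v=np.zeros(11); v[list(m)]=P
    a1,d,h,L2,L4,b,L6,y4,z4,y5,z5=v; A=Rz(q[0])@Ry(q[1]-q[2]); B=A@Rx(-q[3]);E=B@Ry(-q[4]); W=E@Rx(-q[5])@C
    return Rz(q[0])@(np.array([a1,d,h])+Ry(q[1])@[0,0,L2])+A@[L4,0,b]+B@[0,y4,z4]+E@[L6,y5,z5], W
def fit(m):
    return least_squares(lambda P:np.concatenate([fk(q,P,m)[0]-p for q,p in D]),np.array([0,0,.4,.4,.4,0,.2,-.1,0,-.1,0])[list(m)])
if __name__=='__main__':
    for m in((0,2,3,4,5,6,7),(0,2,3,4,6,9),(0,1,2,3,4,5,6,7),(0,1,2,3,4,5,6,9),(0,2,3,4,5,6,7,8),(0,2,3,4,6,9,10),(0,1,2,3,4,5,6,7,8,10)):
        r=fit(m);print(m,r.x.round(3),np.abs(r.fun).max().round(4))
E
python3 k2.py
```

```text
(0, 2, 3, 4, 5, 6, 7) [-0.004  0.203  0.602  0.468 -0.002  0.405 -0.192] 0.0017
(0, 2, 3, 4, 6, 9) [-0.005  0.2    0.602  0.468  0.405 -0.192] 0.0018
(0, 1, 2, 3, 4, 5, 6, 7) [-0.004  0.     0.203  0.602  0.469 -0.002  0.405 -0.193] 0.0017
(0, 1, 2, 3, 4, 5, 6, 9) [-0.004  0.     0.203  0.602  0.469 -0.002  0.405 -0.193] 0.0017
(0, 2, 3, 4, 5, 6, 7, 8) [-0.004  0.202  0.601  0.468 -0.002  0.405 -0.192 -0.   ] 0.0017
(0, 2, 3, 4, 6, 9, 10) [-0.004  0.2    0.602  0.469  0.404 -0.192 -0.001] 0.0018
(0, 1, 2, 3, 4, 5, 6, 7, 8, 10) [-0.001  0.001  0.206  0.603  0.471 -0.008  0.405 -0.194  0.002 -0.003] 0.0012
```

```bash
cat > ik.py <<'E'
from k2 import *
m=(0,2,3,4,6,9);P=fit(m).x
lo=np.array([-3.07,-1.43,-1.02,-3.03,-3.05,-3.03]);hi=np.array([3.07,2.12,1.25,1.67,0,3.03])
if __name__=='__main__':
    q0=robot.read_state()['qpos'];rng=np.random.default_rng(0);out=[]
    for i in range(600):
        s=rng.uniform(lo,hi)
        f=lambda q:np.r_[10*(fk(q,P,m)[1][:,0]-[0,0,1]), 10*max(0,.28-fk(q,P,m)[0][2]),10*max(0,fk(q,P,m)[0][2]-.45),.02*(q-q0),10*np.maximum(0,[.4-fk(q,P,m)[0][0],fk(q,P,m)[0][0]-.65])]
        r=least_squares(f,s,bounds=(lo+.15,hi-.15))
        if np.abs(r.fun[:3]).max()<.05: out.append((r.cost,r.x))
    out.sort(key=lambda t:t[0]);seen=[]
    for c,q in out:
        if all(np.abs(q-x).max()>.3 for x in seen):
            seen.append(q);p,W=fk(q,P,m);print(round(np.abs(q-q0).max(),2),q.round(3).tolist(),p.round(3),W[:,2].round(2))
        if len(seen)>7:break
E
python3 ik.py
```

```text
Traceback (most recent call last):
  File "ik.py", line 9, in <module>
    r=least_squares(f,s,bounds=(lo+.15,hi-.15))
ValueError: Initial guess is outside of provided bounds
```

```bash
sed -i 's/rng.uniform(lo,hi)/rng.uniform(lo+.16,hi-.16)/;s/range(600)/range(250)/' ik.py; time python3 ik.py
```

```text
1.35 [0.391, 0.242, -0.87, 1.52, -1.596, -1.112] [ 0.616 -0.194  0.45 ] [ 0.33 -0.94 -0.  ]
1.36 [0.957, 0.305, -0.78, 1.52, -1.598, -1.085] [0.65  0.204 0.45 ] [ 0.78 -0.62 -0.  ]
1.4 [-0.034, 0.515, -0.445, 1.465, -1.645, -0.964] [ 0.65  -0.444  0.45 ] [-0.16 -0.99 -0.  ]
1.43 [1.201, 0.593, -0.309, 1.437, -1.676, -0.909] [0.65  0.502 0.45 ] [ 0.86 -0.51 -0.  ]
1.49 [-0.195, 0.696, -0.121, 1.401, -1.728, -0.831] [ 0.65  -0.563  0.45 ] [-0.41 -0.91 -0.  ]
1.43 [1.263, 0.764, 0.002, 1.477, -1.669, -0.767] [0.65  0.662 0.45 ] [ 0.9  -0.43 -0.  ]
2.72 [0.187, -0.935, -0.842, -0.907, -0.15, 2.472] [0.4   0.003 0.45 ] [ 0.95  0.3  -0.  ]
3.13 [-0.527, 0.313, -0.643, -1.463, -1.646, -2.182] [0.4   0.208 0.28 ] [ 0.39  0.92 -0.  ]
real	1m24.076s
user	1m24.582s
sys	0m0.062s
```

```bash
cat > way.py <<'E'
from ik import *
q1=np.array([.957,.305,-.78,1.52,-1.598,-1.085]);q0=robot.read_state()['qpos'];p,r=tool()
print(p-fk(q0,P,m)[0],np.degrees((r.inv()*R.from_matrix(fk(q0,P,m)[1])).magnitude()))
for t in np.arange(1,9)/8:
    a,W=fk(q0+t*(q1-q0),P,m);print(r.inv().apply(a-p).round(3).tolist(),np.degrees((r.inv()*R.from_matrix(W)).as_rotvec()).round(1).tolist(),'world',a.round(3))
E
python3 way.py
```

```text
[0.0003553  0.00017241 0.00084762] 8.685320479325e-15
[0.001, 0.018, 0.029] [-6.7, -0.4, 3.7] world [0.618 0.144 0.405]
[0.005, 0.031, 0.052] [-13.4, 0.4, 6.7] world [0.64  0.133 0.395]
[0.01, 0.039, 0.068] [-19.9, 2.5, 9.1] world [0.657 0.127 0.39 ]
[0.017, 0.04, 0.076] [-26.2, 5.8, 11.0] world [0.668 0.127 0.392]
[0.026, 0.034, 0.078] [-31.8, 10.5, 12.3] world [0.674 0.134 0.399]
[0.038, 0.019, 0.071] [-36.7, 16.4, 13.2] world [0.673 0.149 0.412]
[0.05, -0.004, 0.057] [-40.5, 23.6, 13.6] world [0.665 0.172 0.429]
[0.061, -0.038, 0.035] [-43.1, 31.9, 13.7] world [0.65  0.204 0.45 ]
```

Emit:
move_arm:
  targets: [0.001,0.018,0.029,-6.7,-0.4,3.7,0.03,0.005,0.031,0.052,-13.4,0.4,6.7,0.03,0.01,0.039,0.068,-19.9,2.5,9.1,0.03,0.017,0.04,0.076,-26.2,5.8,11,0.03,0.026,0.034,0.078,-31.8,10.5,12.3,0.03,0.038,0.019,0.071,-36.7,16.4,13.2,0.03,0.05,-0.004,0.057,-40.5,23.6,13.6,0.03,0.061,-0.038,0.035,-43.1,31.9,13.7,0.03,0.061,-0.038,0.035,-43.1,31.9,13.7,0.03,0.061,-0.038,0.035,-43.1,31.9,13.7,0.03]

```text
time_s: 10.23
eef_pos: [0.6483, 0.2134, 0.4489]
tcp_rot: [0.231, 0.667, -0.227, 0.671]
force: [0.3, -1.4, -3.7]
gripper_width: 0.483
grasp_force: 63.0
```

```bash
cat > chk.py <<'E'
from h import *
p,r=tool();S=robot.read_state();M=r.as_matrix()
x=M[:,0];v=np.cross(x,[0,0,1]);rv=v/np.linalg.norm(v)*np.degrees(np.arccos(x[2]))
print(p.round(4),S['qpos'].round(3),S['force'].round(1),S['time_s'],'hole axis',x.round(4),'turn',r.inv().apply(rv).round(2),S['qvel'].round(3))
E
python3 chk.py; python3 way.py
```

```text
[0.6483 0.2134 0.4489] [ 0.967  0.311 -0.786  1.525 -1.602 -1.095] [ 0.3 -1.4 -3.7] 10.2333 hole axis [-0.0032  0.007   1.    ] turn [ 0.   -0.39  0.21] [-0.048 -0.082 -0.011 -0.037  0.111  0.121]
[0.00089602 0.00196772 0.0022504 ] 1.0548706503622821e-14
[-0.002, 0.003, 0.001] [-0.1, -0.0, 0.0] world [0.648 0.21  0.447]
[-0.001, 0.003, 0.002] [-0.2, -0.1, 0.0] world [0.648 0.21  0.448]
[-0.001, 0.004, 0.003] [-0.3, -0.1, 0.1] world [0.648 0.209 0.448]
[-0.001, 0.004, 0.004] [-0.4, -0.2, 0.1] world [0.649 0.208 0.448]
[-0.0, 0.005, 0.005] [-0.4, -0.2, 0.1] world [0.649 0.207 0.449]
[0.0, 0.005, 0.005] [-0.5, -0.3, 0.1] world [0.649 0.206 0.449]
[0.001, 0.006, 0.006] [-0.6, -0.3, 0.1] world [0.65  0.205 0.45 ]
[0.001, 0.006, 0.007] [-0.7, -0.4, 0.2] world [0.65  0.204 0.45 ]
```

Emit:
move_arm:
  targets: [0,0,0,0,0,0,0.03,0,0,0,0,0,0,0.03,0,0,0,0,0,0,0.03,0,0,0,0,0,0,0.03,0,0,0,0,0,0,0.03,0,0,0,0,0,0,0.03,0,0,0,0,0,0,0.03,0,0,0,0,0,0,0.03]

```text
time_s: 10.9
eef_pos: [0.6482, 0.208, 0.453]
tcp_rot: [0.231, 0.667, -0.231, 0.67]
force: [-0.2, -0.5, -2.9]
gripper_width: 0.485
grasp_force: 63.0
```

```bash
python3 chk.py; python3 - <<'E'
from h import *
w=snap('wrist','w5.png')['pixels'];s=snap('side','s5.png')['pixels'];t=snap('top','t5.png')['pixels']
cv2.imwrite('pics/c5.png',np.vstack([np.hstack([w[100:400,120:520],s[20:320,100:500]]),np.hstack([t[90:390,120:520],cv2.resize(t[130:280,300:500],(400,300))])]))
E
```

```text
[0.6482 0.208  0.453 ] [ 0.962  0.302 -0.786  1.523 -1.601 -1.09 ] [-0.2 -0.5 -2.9] 10.9 hole axis [-0.0043  0.0015  1.    ] turn [-0.   -0.25 -0.08] [ 0.001  0.008 -0.002  0.002  0.002  0.   ]
```

View pics/c5.png

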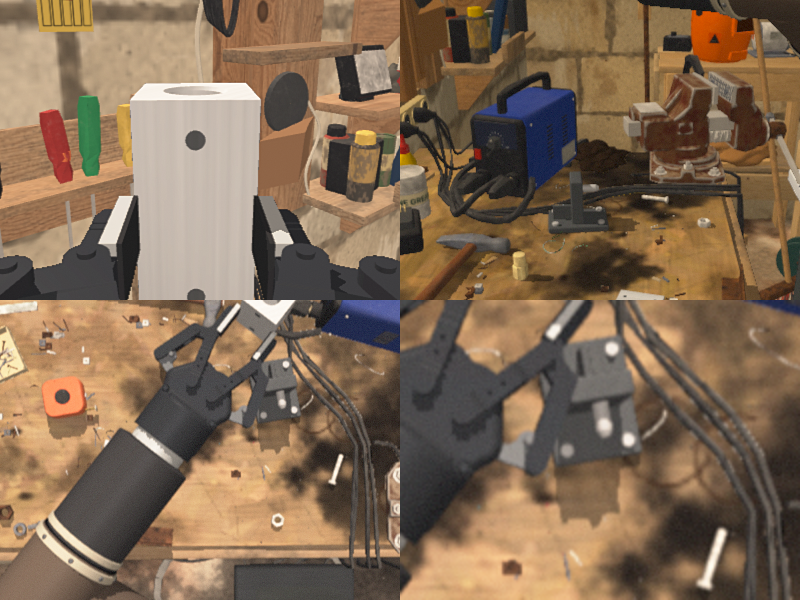

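```bash
python3 -c "
from cell import robot;print(robot.hand_in())"
```

```text
the job is handed in; nothing more can be done
None
```

I pushed the drilled end fully home against the gauge's upright, took the block off, and handed the job in with it held still, hole facing straight up, about 45 cm above the bench. I found the drilled end by eye in the side camera, and the gauge confirmed it, so the plain end was never tried. The tape measure and nut look unmoved in the last pictures, as does the brass fitting, and the clock read about 11 s at hand-in.

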